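Reload the microscope carriage with weld-section mounts

ROBOT

A 6-joint arm with a two-finger parallel gripper is mounted at the origin on the work surface. World frame = base frame: x ahead of the robot, y to its left, z up, the work surface at z = 0. Lengths are in m, angles in rad, forces in N, time in s.
With the tool pointing down it reaches from about 0.3 to 0.85 m from the base axis. Payload 5.4 kg.
Tool frame: the origin (TCP) lies midway between the tips of the shut fingers; the grasp point (between the pads) lies 19 mm behind it; z points along the fingers, y is the line along which they close (so a half turn about z gives the same grasp; the last joint's range is limited). The gripper opens to 85 mm and grips with 20 to 120 N. Pads are 22 mm wide; open, the fingers measure 114 mm over their backs; the gripper's body (76 mm by 85 mm) begins 54 mm behind the grasp point. The pads swing forward as they close: fully open they stand 13 mm farther back than shut.
Start: joints at [0.958, 0.158, 1.597, -0, 1.386, -0.21], TCP at [0.225, 0.529, 0.231] pointing down, gripper open.
Joint ranges: [-2.91, 2.91], [-0.94, 2.29], [0.18, 2.7], [-1.29, 4.43], [0.17, 2.64], [-3, 3]. Speed limits (rad/s): [2.57, 2.57, 3.14, 3.14, 3.14, 3.14].

INTERFACE

Orientations are given as a unit quaternion [x, y, z, w].
In Python, from plant import monitor, eyes, bot gives the robot as it stands.
- The arm moves only by the tool carry_out, never from a script. Its argument "targets" is a list of rows, each a list of 7 numbers: the shift along the world's x, y, z in cm, then the turn, a rotation vector about the world's x, y, z in degrees, then the closure, from 0 (fully open) to 1 (shut). A call has exactly 8 rows; each row is the pose to reach, as a shift and turn from the pose commanded when the call began; what a row does not reach only later rows make up. A row lasts 1/12 s, in which the tool goes at most 41.7 mm and 7.16 degrees, less where a joint would pass 70% of its speed; a pose out of reach is approached as far as the arm can. A call with a gripper value outside its range is refused whole. The fingers move at their own pace and stop on an object; the grip force is fixed at half the most. Time passes only in rows, so rows that repeat a pose let the fingers close, or fill a call up. It gives the time, the measured TCP pose, the force, the opening and the grip force at its end, in the units of the state.
- monitor.get_state(): the state, without advancing time (a new reading comes with each control period).
- eyes.read_camera(name): name is "side" or "top" or "wrist"; returns a dict with "image" (400x640x3 uint8, red, green, blue), "K" (3x3 intrinsics, pixels), "k1" (the pictures are not rectified: a ray, as slopes to the right and down, at radius r is drawn at 1 + k1 r^2 times it, then the intrinsics apply), "world_to_cam" (4x4, takes a point from world to camera coordinates). Camera axes: x right, y down, z forward; pixel columns grow to the right and rows downward; lengths in m; the calibration is good to about 2 mm. A picture is of the moment at which its call begins. There is no depth.
- bot.hand_in(): hands the job in; it is judged then, once.
The state is a dict: "clock": time; "qpos": joint angles; "dq": joint speeds; "effort": joint torques, N m; "position": TCP position; "ee_rot": TCP orientation; "wrist_force": force on the tool from outside, world axes, zero at the start; "torque": the same for the moment, N m; "gripper_width": finger opening in m; "grip_force": force on a finger pad.
Only numpy, scipy, OpenCV 4.12 (cv2) and the standard library are available. Lean on these libraries where they do the work, as an engineer would, in place of code of your own. Each camera call takes 0.05 s, during which the arm holds its last target. There are 200 camera calls.

TASK

Free the microscope's carriage plate by holding down the yellow release button until the red-knobbed brake lever has dropped all the way back, then press down on the orange strip and drag the plate all the way out towards you. With the plate out, put every finished black mount flat in the blue tray and stand every new red mount, metal section up, wholly on the plate's white field, side by side and not stacked. Then slide the loaded plate fully home under the objective, push the brake lever over to its last notch so that it stays there, and leave the other things on the bench where they are.

Things in the scene. Friction and masses are not known exactly. Their poses are not given: they have to be found in the camera images.
- scope: white microscope, fixed (place, yaw vary). Origin on the bench below the plate's centre when home; +x away from the robot, +y left. Bed rails at y = +-124 mm, flush with the plate (60 mm up). Objective over (55, 0) mm, lower end 130 mm up, turret radius 34 from 215 up, head to 425; column at x 138 to 193. Brake housing x -115 to -5, y -246 to -136, 70 high
- plate (a joint): carriage plate 200 x 222 x 10 mm, top 60 mm above the bench, flush between rails; slides along the scope's x. 0 = home under the objective, 0.14 m = fully out along the scope's -x, stops at both. Nothing to grip: a fingertip pressed on it (5 to 20 N) drags it by friction (about 0.6) against 2 N; it stays where left. With the brake set it is blocked about 6 mm from home
- press_strip (a point): centre of the orange press strip on top of the plate along its front edge, 44 mm (x) by 216 mm (y), in the plate's top face; moves with the plate. Axes as the scope's
- field (a point): centre of the white field on top of the plate, 145 mm (x) by 216 mm (y), in the plate's top face (60 mm above the bench); moves with the plate. Axes as the scope's
- brake (a joint): angle of the brake lever, rad. 0 = released (leaning 0.5 rad to the scope's -x, the robot); grows towards the scope's +x; ratchet notches hold it at about 0.35, 0.66 and, last, 0.97; stop at 1.12. A spring of 0.25 to 0.4 N m pulls it to 0; about 6 N at the knob moves it. To catch in a notch push it slightly past (last: beyond 1.03)
- brake_knob (a point): centre of the red ball knob, 28 mm diameter, at the top of the brake lever (12 mm bar); 78 mm from the pivot, which lies at (-60, -160, 60) mm in the scope's frame and turns about the scope's y axis
- release (a joint): travel of the yellow release button, m: 0 = up, 0.009 = fully down. Past about 0.007 it frees the brake lever, which swings back within about a second while the button is held down; sprung, 2 N at first, 5 N fully down
- release_top (a point): centre of the top of the yellow round release button, 28 mm diameter, at (-95, -218, 90) mm in the scope's frame when up; it is pressed straight down
- tray: blue open tray for finished mounts, fixed, 240 x 140 mm and 30 mm high, walls 5 mm, floor 5 mm thick; origin at the centre of its underside, x along its length. It may stand left or right of the microscope
- board: cork board, fixed, 250 x 150 x 8 mm, on which the new mounts stand at first; origin at the centre of its underside, x along its length. On the other side from the tray
- new1_center (a point): centre (half-way up) of a new mount: red block 70 (x) x 36 (y) x 28 mm high with a steel weld section let into its top, about 150 g. Stands on the board at first, section up. May be absent
- new2_center (a point): centre (half-way up) of a new mount: red block 70 (x) x 36 (y) x 28 mm high with a steel weld section let into its top, about 150 g. Stands on the board at first, section up. May be absent
- new3_center (a point): centre (half-way up) of a new mount: red block 70 (x) x 36 (y) x 28 mm high with a steel weld section let into its top, about 150 g. Stands on the board at first, section up. May be absent
- done1_center (a point): centre (half-way up) of a finished mount: black block 70 (x) x 36 (y) x 28 mm high with a steel weld section let into its top, about 150 g. Stands on the plate's white field at first. May be absent
- done2_center (a point): centre (half-way up) of a finished mount: black block 70 (x) x 36 (y) x 28 mm high with a steel weld section let into its top, about 150 g. Stands on the plate's white field at first. May be absent
- done3_center (a point): centre (half-way up) of a finished mount: black block 70 (x) x 36 (y) x 28 mm high with a steel weld section let into its top, about 150 g. Stands on the plate's white field at first. May be absent
- ethanol: bystander, loose, to be left alone: white bottle, 60 mm diameter, 160 mm high; origin at its underside
- dish: bystander, loose, to be left alone: shallow white dish, 90 mm across, 18 mm high; origin at its underside
- jar: bystander, loose, to be left alone: amber jar, 64 mm diameter, 80 mm high; origin at its underside
- brush: bystander, loose, to be left alone: hand brush lying flat behind, left of the bed; origin at its underside
- mug: bystander, loose, to be left alone: blue mug, 76 mm diameter, 90 mm high; origin at its underside
Things that resemble listed ones, but are neither listed nor needed, are in the scene too. What is shaped like the part that bears new2_center but pink is not meant.

How it is judged:
On the way, in this order (a step that is already met when the one before it is completed fails the run):
1. the brake is released: the lever has dropped right back (value of joint brake below 0.1 rad), for 0.2 s.
2. the plate is drawn out (value of joint plate above 0.125 m), for 0.2 s.
3. with the plate out, the finished mounts are in the tray and the new mounts on the field (x of new1_center in the frame of field between -0.055 and 0.055 m and y of new1_center in the frame of field between -0.093 and 0.093 m and z of new1_center in the frame of field between 0.008 and 0.02 m and angle between each of new1_center, new2_center, new3_center's own z axis and vertical below 0.15 rad and x of new2_center in the frame of field between -0.055 and 0.055 m and y of new2_center in the frame of field between -0.093 and 0.093 m and z of new2_center in the frame of field between 0.008 and 0.02 m and x of new3_center in the frame of field between -0.055 and 0.055 m and y of new3_center in the frame of field between -0.093 and 0.093 m and z of new3_center in the frame of field between 0.008 and 0.02 m and x of done1_center in the frame of tray between -0.105 and 0.105 m and y of done1_center in the frame of tray between -0.055 and 0.055 m and z of done1_center in the frame of tray between 0.01 and 0.03 m and x of done2_center in the frame of tray between -0.105 and 0.105 m and y of done2_center in the frame of tray between -0.055 and 0.055 m and z of done2_center in the frame of tray between 0.01 and 0.03 m and x of done3_center in the frame of tray between -0.105 and 0.105 m and y of done3_center in the frame of tray between -0.055 and 0.055 m and z of done3_center in the frame of tray between 0.01 and 0.03 m and value of joint plate above 0.1 m), for 0.2 s.
4. the plate is home, the brake still off (value of joint plate below 0.012 m and value of joint brake below 0.3 rad), for 0.2 s.
5. the brake lever is in its last notch (value of joint brake above 0.9 rad), for 0.3 s.
At the end, for the whole second after the job is handed in: Plate within 12 mm of home, brake held above 0.9 rad; each new mount flat on the field, section up within 0.15 rad, centre within 55 (x) and 93 mm (y) of its centre; each finished mount flat in the tray, centre within 105 (x) and 55 mm (y) of the tray's (x of new1_center in the frame of field between -0.055 and 0.055 m and y of new1_center in the frame of field between -0.093 and 0.093 m and z of new1_center in the frame of field between 0.008 and 0.02 m and angle between each of new1_center, new2_center, new3_center's own z axis and vertical below 0.15 rad and x of new2_center in the frame of field between -0.055 and 0.055 m and y of new2_center in the frame of field between -0.093 and 0.093 m and z of new2_center in the frame of field between 0.008 and 0.02 m and x of new3_center in the frame of field between -0.055 and 0.055 m and y of new3_center in the frame of field between -0.093 and 0.093 m and z of new3_center in the frame of field between 0.008 and 0.02 m and x of done1_center in the frame of tray between -0.105 and 0.105 m and y of done1_center in the frame of tray between -0.055 and 0.055 m and z of done1_center in the frame of tray between 0.01 and 0.03 m and x of done2_center in the frame of tray between -0.105 and 0.105 m and y of done2_center in the frame of tray between -0.055 and 0.055 m and z of done2_center in the frame of tray between 0.01 and 0.03 m and x of done3_center in the frame of tray between -0.105 and 0.105 m and y of done3_center in the frame of tray between -0.055 and 0.055 m and z of done3_center in the frame of tray between 0.01 and 0.03 m and value of joint plate below 0.012 m and value of joint brake above 0.9 rad and velocity of joint brake below 0.05 rad/s); the robot touches nothing.
It fails at once if another thing on the bench is shifted by more than 60 mm or knocked over (distance of any of ethanol, dish, jar, brush, mug from where it was at the start of the episode above 0.06 m or angle between any of ethanol, dish, jar, mug's own z axis and vertical above 0.6 rad).
Of new1, new2, new3 only 2 to 3 are there at a start; the rules pass over those that are not, and their reading is None.
Of done1, done2, done3 only 2 to 3 are there at a start; the rules pass over those that are not, and their reading is None.
At some moment in a run one of new1, new2, new3, done1, done2, done3 may be knocked a few centimetres aside while the robot is not near it.
Once in a run the grip may slacken for a moment while it holds something.
It also fails if it takes over 210 s, if anything falls off the work surface, if the arm or the gripper's body presses on something with over 40 N, if the wrist force passes 120 N, or if a joint passes its speed limit or range.

## Working session

There is one attempt and no reset: what is moved stays moved. The work goes in short steps, Python scripts to look and compute and a tool call to move; the robot and the scene stay as the last step left them, time stands still between calls to the robot, and variables do not carry over. Pictures are saved under pics/ and viewed, at most 14 in all, crops included, and the job is handed in when it is done.

Besides the shell and the picture viewer there is one more tool, called as name(argument=value, ...), one argument or row to a line, values as JSON. carry_out: Moves the arm, as the interface text tells. Its arguments: {"type":"object","properties":{"targets":{"type":"array"}},"required":["targets"]}

```bash
ls; mkdir -p pics; cat > h.py <<'E'
import numpy as np, cv2
from plant import monitor, eyes, bot
def cam(n):
    c=eyes.read_camera(n); c['image']=np.ascontiguousarray(c['image']); return c
def save(c,name): cv2.imwrite('pics/'+name,c['image'][:,:,::-1])
def ray(c,u,v):
    K=np.array(c['K']);d=np.array([(u-K[0,2])/K[0,0],(v-K[1,2])/K[1,1]])
    s=d.copy()
    for _ in range(20): s=d/(1+c['k1']*(s@s))
    T=np.array(c['world_to_cam']);R=T[:3,:3]
    return -R.T@T[:3,3], R.T@np.array([s[0],s[1],1.])
def onz(c,u,v,z):
    o,d=ray(c,u,v); return o+d*(z-o[2])/d[2]
def proj(c,p):
    T=np.array(c['world_to_cam']);q=T[:3,:3]@np.array(p,float)+T[:3,3]
    s=q[:2]/q[2]; s=s*(1+c['k1']*(s@s)); K=np.array(c['K'])
    return np.array([K[0,0]*s[0]+K[0,2],K[1,1]*s[1]+K[1,2]])
E
python3 - <<'E'
from h import *
for n in ('top','side'):
    c=cam(n); save(c,n+'0.png'); T=np.array(c['world_to_cam']); print(n,-T[:3,:3].T@T[:3,3],c['k1'],c['K'][0][0])
s=monitor.get_state(); print(s['clock'],s['position'],s['ee_rot'],s['wrist_force'],s['gripper_width'])
E
```

```text
pics
top [0.37785327 0.05122449 1.18516276] -0.06834068900997757 421.18674124920744
side [-0.19603571 -0.61719166  0.67873681] 0.005136257950223123 417.4107574174217
0.1 [0.22508383 0.52853475 0.23041543] [ 2.00030878e-01  9.79789226e-01 -7.77643034e-04 -3.38717909e-04] [0.02004247 0.55680756 0.07588879] 0.0856064092507654
```

View pics/top0.png

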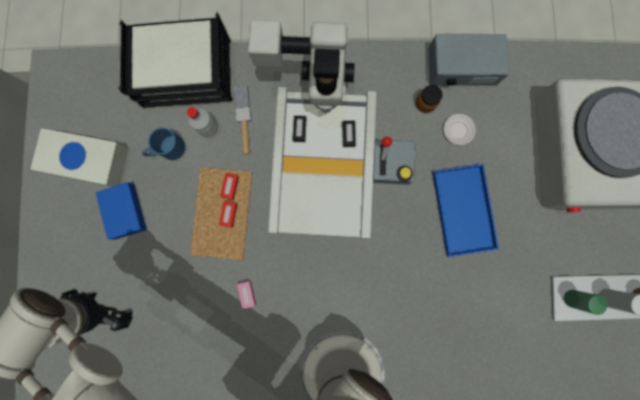

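View pics/side0.png

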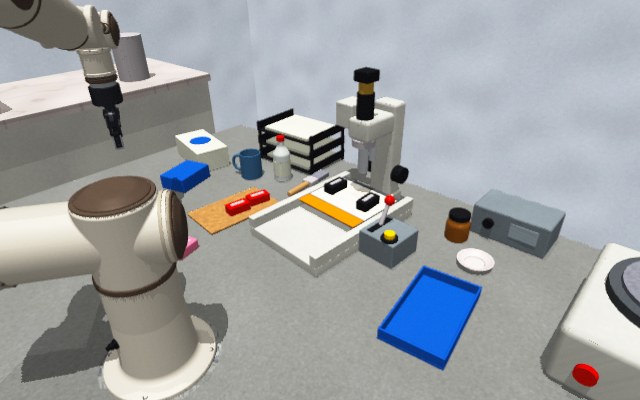

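Candidates in the top view: 
- New mounts: red blocks at (228,187) and (227,213) on the cork. The pink block at (246,294) is a decoy.
- Finished mounts: black blocks at (299,128) and (348,133) on the plate.
- Tray: the open blue one at (465,210). The blue box at (120,210) is a decoy.
- Button and lever: yellow button at (404,173), red knob at (386,141). The red things at the hotplate and the bottle cap are not meant.

Next I measure these.

```bash
cat >> h.py <<'E'
def blobs(c,lo,hi,amin=30,roi=None):
    h=cv2.cvtColor(c['image'],cv2.COLOR_RGB2HSV); m=cv2.inRange(h,np.array(lo),np.array(hi))
    if lo[0]==0 and hi[0]<=6: m|=cv2.inRange(h,np.array((172,)+tuple(lo[1:])),np.array((180,)+tuple(hi[1:])))
    if roi is not None:
        k=np.zeros_like(m); k[roi[1]:roi[3],roi[0]:roi[2]]=255; m&=k
    cs,_=cv2.findContours(m,cv2.RETR_EXTERNAL,cv2.CHAIN_APPROX_NONE)
    return [(cv2.contourArea(k),cv2.minAreaRect(k),k) for k in cs if cv2.contourArea(k)>amin]
def rectw(c,k,z):
    "contour -> world rect (center, long-axis yaw deg, size) on plane z"
    P=np.array([onz(c,*p[0],z)[:2] for p in k],np.float32)*1000
    b=cv2.boxPoints(cv2.minAreaRect(P)); e1,e2=b[1]-b[0],b[2]-b[1]
    if np.linalg.norm(e2)>np.linalg.norm(e1): e1,e2=e2,e1
    a=np.degrees(np.arctan2(e1[1],e1[0])); a=(a+90)%180-90
    return b.mean(0).round(1),round(float(a),1),round(float(np.linalg.norm(e1)),1),round(float(np.linalg.norm(e2)),1)
E
python3 - <<'E'
from h import *
c=cam('top'); s=cam('side')
big=cv2.resize(c['image'][60:260,180:520],None,fx=2.3,fy=2.3,interpolation=cv2.INTER_CUBIC); cv2.imwrite('pics/crop1.png',big[:,:,::-1])
for n,lo,hi,z in [('orange',(12,140,120),(22,255,255),.06),('yellow',(23,150,100),(35,255,255),.09),('red',(0,150,120),(6,255,255),.036),('blue',(105,150,80),(120,255,255),.03),('black',(0,0,0),(180,80,60),.088)]:
    for a,r,k in blobs(c,lo,hi,20,(180,80,510,260)): print(n,np.round(r[0]),a,rectw(c,k,z))
# knob by two views
for cc,nm in ((c,'top'),(s,'side')):
    for a,r,k in blobs(cc,(0,150,100),(6,255,255),10): print(nm,'red',np.round(r[0],1),a)
    for a,r,k in blobs(cc,(23,150,100),(35,255,255),10): print(nm,'yel',np.round(r[0],1),a)
E
```

```text
orange [323. 166.] 1032.0 (array([567. ,  50.2], dtype=float32), 86.6, 214.1, 38.8)
yellow [405. 172.] 79.0 (array([ 543.3, -165.9], dtype=float32), -1.4, 26.6, 26.3)
red [227. 214.] 282.5 (array([440. , 312.8], dtype=float32), -10.7, 68.5, 35.5)
red [229. 186.] 274.5 (array([516.9, 310.4], dtype=float32), -11.9, 68.0, 35.3)
red [387. 141.] 48.5 (array([ 638.6, -128.9], dtype=float32), -1.3, 22.7, 22.2)
red [192. 112.] 63.5 (array([729. , 419.4], dtype=float32), 45.1, 27.4, 24.0)
blue [465. 210.] 4167.5 (array([ 447.6, -341.7], dtype=float32), 8.2, 236.3, 140.4)
black [401. 177.] 25.5 (array([ 530.7, -154.3], dtype=float32), 38.1, 41.7, 23.6)
black [382. 166.] 36.5 (array([ 558.6, -107.4], dtype=float32), -1.2, 34.6, 7.9)
black [348. 133.] 232.5 (array([649.3, -19.2], dtype=float32), -0.7, 65.1, 29.2)
black [298. 128.] 223.0 (array([662.8, 113.4], dtype=float32), -0.7, 62.6, 29.2)
black [443.  85.] 438.5 (array([ 779.8, -275.8], dtype=float32), -56.9, 135.4, 61.8)
black [326.  87.] 186.5 (array([776.2,  39.6], dtype=float32), 89.3, 53.9, 39.1)
black [205.  92.] 954.5 (array([768.6, 366.1], dtype=float32), -87.0, 143.0, 62.7)
top red [574.  209.5] 25.5
top red [227.6 213.6] 291.5
top red [228.9 185.9] 287.5
top red [386.5 141. ] 54.0
top red [192. 112.] 69.0
top yel [405. 172.] 79.0
side red [585.2 374.6] 416.5
side red [389.5 199.5] 65.5
side red [247.2 201.9] 500.0
side red [280. 138.] 38.5
side yel [389.  234.5] 78.5
```

View pics/crop1.png

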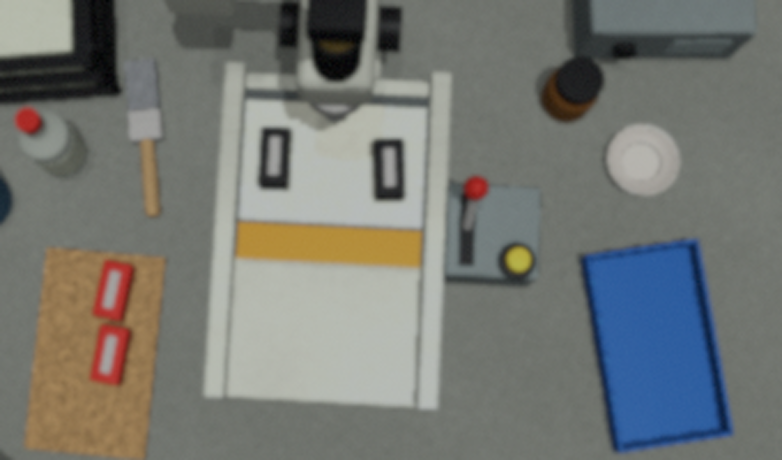

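I see two red mounts on the cork, two black mounts on the plate, and the lever leaning forward. The tray's open side faces up, and the button is at about world (543,-166). I'll move above the button with the fingers shut.

carry_out(
  targets=[
    [1.3,-2.9,0,0,0,2.5,1],
    [2.6,-5.8,0,0,0,5,1],
    [4,-8.7,0,0,0,7.5,1],
    [5.3,-11.6,0,0,0,10,1],
    [6.6,-14.5,0,0,0,12.5,1],
    [8,-17.4,0,0,0,15,1],
    [9.3,-20.3,0,0,0,17.5,1],
    [10.6,-23.2,0,0,0,20,1],
  ],
)

```text
clock: 0.87
position: [0.3316, 0.2955, 0.2312]
ee_rot: [0.026, 1.0, -0.0, 0.0]
wrist_force: [1.3, -0.4, -0.2]
gripper_width: 0.0002
grip_force: 0.0
```

carry_out(
  targets=[
    [1.3,-2.9,0,0,0,0,1],
    [2.6,-5.8,0,0,0,0,1],
    [4,-8.7,0,0,0,0,1],
    [5.3,-11.6,0,0,0,0,1],
    [6.6,-14.5,0,0,0,0,1],
    [8,-17.4,0,0,0,0,1],
    [9.3,-20.3,0,0,0,0,1],
    [10.6,-23.2,0,0,0,0,1],
  ],
)

```text
clock: 1.53
position: [0.4377, 0.0634, 0.2313]
ee_rot: [0.027, 1.0, 0.0, 0.0]
wrist_force: [1.2, 0.7, 0.1]
gripper_width: -0.0002
grip_force: 0.0
```

carry_out(
  targets=[
    [1.3,-2.9,-0.5,0,0,0,1],
    [2.6,-5.8,-1.5,0,0,0,1],
    [4,-8.7,-3,0,0,0,1],
    [5.3,-11.6,-5,0,0,0,1],
    [6.6,-14.5,-7,0,0,0,1],
    [8,-17.4,-8.5,0,0,0,1],
    [9.3,-20.3,-9.5,0,0,0,1],
    [10.6,-23.0,-10,0,0,0,1],
  ],
)

```text
clock: 2.2
position: [0.5426, -0.1662, 0.1289]
ee_rot: [0.027, 1.0, 0.001, -0.002]
wrist_force: [0.8, 0.3, 0.8]
gripper_width: -0.0001
grip_force: 0.0
```

carry_out(
  targets=[
    [0,0,-1.5,0,0,0,1],
    [0,0,-2.7,0,0,0,1],
    [0,0,-3.6,0,0,0,1],
    [0,0,-4.2,0,0,0,1],
    [0,0,-4.6,0,0,0,1],
    [0,0,-4.8,0,0,0,1],
    [0,0,-4.8,0,0,0,1],
    [0,0,-4.8,0,0,0,1],
  ],
)

```text
clock: 2.87
position: [0.5433, -0.1644, 0.0837]
ee_rot: [0.027, 1.0, 0.0, -0.0]
wrist_force: [-2.6, 1.4, 4.1]
gripper_width: -0.0003
grip_force: 1.9
```

carry_out(
  targets=[
    [0,0,0,0,0,0,1],
    [0,0,0,0,0,0,1],
    [0,0,0,0,0,0,1],
    [0,0,0,0,0,0,1],
    [0,0,0,0,0,0,1],
    [0,0,0,0,0,0,1],
    [0,0,0,0,0,0,1],
    [0,0,0,0,0,0,1],
  ],
)

```text
clock: 3.53
position: [0.5438, -0.165, 0.0835]
ee_rot: [0.027, 1.0, 0.0, 0.0]
wrist_force: [0.0, 3.3, 3.8]
gripper_width: 0.0003
grip_force: 1.9
```

```bash
python3 - <<'E'
from h import *
s=cam('side');save(s,'s1.png');t=cam('top')
for cc,nm in ((s,'side'),(t,'top')):
    for a,r,k in blobs(cc,(0,150,100),(6,255,255),10,(360,100,420,260)): print(nm,np.round(r[0],1),a)
O=np.array([650,46,0.]);a=np.radians(-3.4);ex=np.array([np.cos(a),np.sin(a),0]);ey=np.array([-ex[1],ex[0],0])
for b in (0,.35,.66,.97):
    p=(O+(-60+78*np.sin(b-.5))*ex-160*ey+np.array([0,0,60+78*np.cos(b-.5)]))/1000
    print(b,p,proj(s,p),proj(t,p))
E
```

```text
side [370.2 210.9] 62.0
top [383.8 171. ] 24.5
0 [ 0.54328722 -0.10794222  0.12845144] [370.20960204 211.1395787 ] [385.10047125 169.88394313]
0.35 [ 0.56898093 -0.1094687   0.13712414] [376.9163281  204.38233485] [385.99608898 159.24222913]
0.66 [ 0.59302154 -0.11089698  0.13700373] [382.86800882 200.97341554] [386.34428925 149.84558054]
0.97 [ 0.61587954 -0.112255    0.12954233] [388.18727128 200.26578769] [386.23461926 141.60257759]
```

The side and top views both put the knob at the fully released angle. Next, over to the strip.

carry_out(
  targets=[
    [0,0,4,0,0,0,1],
    [0,0,8,0,0,0,1],
    [0,0,11.5,0,0,0,1],
    [0.5,3.5,12,0,0,0,1],
    [1,7.5,12,0,0,0,1],
    [1.5,11.5,12,0,0,0,1],
    [2,15.5,12,0,0,0,1],
    [2.5,19.5,12,0,0,0,1],
  ],
)

```text
clock: 4.3
position: [0.5683, 0.031, 0.2029]
ee_rot: [0.027, 1.0, -0.001, 0.0]
wrist_force: [0.4, -0.4, -0.9]
gripper_width: -0.0002
grip_force: 0.0
```

carry_out(
  targets=[
    [0.3,1.7,-2.5,0,0,0,1],
    [0.3,1.9,-6,0,0,0,1],
    [0.3,1.9,-9,0,0,0,1],
    [0.3,1.9,-11,0,0,0,1],
    [0.3,1.9,-12.4,0,0,0,1],
    [0.3,1.9,-13.3,0,0,0,1],
    [0.3,1.9,-13.5,0,0,0,1],
    [0.3,1.9,-13.5,0,0,0,1],
  ],
)

```text
clock: 4.97
position: [0.5712, 0.0486, 0.0679]
ee_rot: [0.027, 1.0, -0.0, -0.0]
wrist_force: [0.1, -0.7, 0.4]
gripper_width: 0.0002
grip_force: 0.0
```

Free at 0.068, so I press down about 8 mm more, then an extra amount.

carry_out(
  targets=[
    [0,0,-0.4,0,0,0,1],
    [0,0,-0.7,0,0,0,1],
    [0,0,-0.9,0,0,0,1],
    [0,0,-1.1,0,0,0,1],
    [0,0,-1.2,0,0,0,1],
    [0,0,-1.2,0,0,0,1],
    [0,0,-1.2,0,0,0,1],
    [0,0,-1.2,0,0,0,1],
  ],
)

```text
clock: 5.63
position: [0.5721, 0.0488, 0.0599]
ee_rot: [0.027, 1.0, -0.0, 0.0]
wrist_force: [-10.5, 0.1, 20.6]
gripper_width: -0.0
grip_force: 10.5
```

carry_out(
  targets=[
    [-0.3,0,0.15,0,0,0,1],
    [-1.5,0.1,0.15,0,0,0,1],
    [-3,0.2,0.15,0,0,0,1],
    [-4.5,0.3,0.15,0,0,0,1],
    [-6,0.4,0.15,0,0,0,1],
    [-7.5,0.5,0.15,0,0,0,1],
    [-9,0.55,0.15,0,0,0,1],
    [-10,0.6,0.15,0,0,0,1],
  ],
)

```text
clock: 6.3
position: [0.4703, 0.0551, 0.0579]
ee_rot: [0.027, 1.0, -0.0, -0.0]
wrist_force: [-0.5, -0.3, 0.2]
gripper_width: -0.0
grip_force: 0.0
```

carry_out(
  targets=[
    [-1,0.1,0,0,0,0,1],
    [-2,0.1,0,0,0,0,1],
    [-3,0.2,0,0,0,0,1],
    [-4,0.25,0,0,0,0,1],
    [-4.4,0.25,0,0,0,0,1],
    [-4.4,0.25,0,0,0,0,1],
    [-4.4,0.25,0,0,0,0,1],
    [-4.4,0.25,0,0,0,0,1],
  ],
)

```text
clock: 6.97
position: [0.4282, 0.0573, 0.0581]
ee_rot: [0.027, 1.0, -0.0, 0.001]
wrist_force: [-0.8, -0.1, 0.1]
gripper_width: -0.0001
grip_force: 0.0
```

```bash
python3 - <<'E'
from h import *
c=cam('top');s=cam('side')
cv2.imwrite('pics/t2.png',np.hstack([cv2.resize(c['image'][70:260,240:430],(395,395)),cv2.resize(s['image'][130:290,240:430],(395,395))])[:,:,::-1])
for n,lo,hi,z in [('orange',(12,140,120),(22,255,255),.06),('black',(0,0,0),(180,80,60),.088),('red',(0,150,120),(6,255,255),.036)]:
    for a,r,k in blobs(c,lo,hi,20,(180,80,430,260)): print(n,np.round(r[0]),a,rectw(c,k,z))
E
```

```text
orange [322. 175.] 1054.5 (array([541.3,  52.3], dtype=float32), 86.5, 212.4, 40.1)
black [401. 176.] 26.0 (array([ 533.3, -156.4], dtype=float32), 28.9, 42.3, 22.3)
black [383. 152.] 47.5 (array([ 597.4, -109.5], dtype=float32), -1.3, 37.7, 10.6)
black [348. 142.] 229.5 (array([623.6, -17.5], dtype=float32), -0.7, 62.1, 26.5)
black [298. 138.] 229.0 (array([638.3, 113.6], dtype=float32), -0.6, 62.3, 29.2)
black [426.  94.] 92.0 (array([ 755.3, -227.4], dtype=float32), -2.2, 50.2, 18.9)
black [326.  87.] 188.0 (array([776.2,  39.6], dtype=float32), 89.3, 53.9, 39.1)
black [205.  92.] 957.5 (array([768.6, 366.2], dtype=float32), -86.8, 143.0, 62.5)
red [227. 214.] 280.5 (array([440. , 312.8], dtype=float32), -10.7, 68.5, 35.5)
red [229. 186.] 273.0 (array([516.9, 310.4], dtype=float32), -11.9, 68.0, 35.3)
red [386. 170.] 47.0 (array([ 558.8, -123. ], dtype=float32), -1.3, 25.0, 19.3)
red [192. 112.] 63.5 (array([729. , 419.4], dtype=float32), 45.1, 27.4, 24.0)
```

View pics/t2.png

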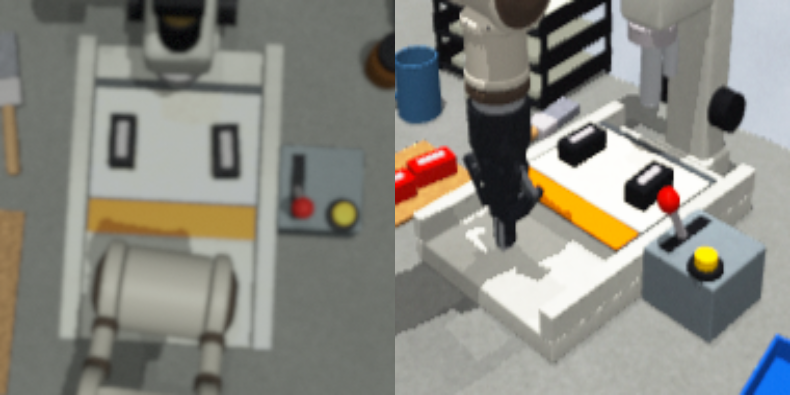

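The plate moved only about 26 mm before the finger slipped off. No third black block is showing. I'll press again a bit harder and drag more slowly.

carry_out(
  targets=[
    [0,0,3,0,0,0,1],
    [4,-0.2,4,0,0,0,1],
    [8,-0.4,4,0,0,0,1],
    [11.8,-0.7,4,0,0,0,1],
    [11.8,-0.7,2,0,0,0,1],
    [11.8,-0.7,0.8,0,0,0,1],
    [11.8,-0.7,0.2,0,0,0,1],
    [11.8,-0.7,-0.1,0,0,0,1],
  ],
)

```text
clock: 7.73
position: [0.5479, 0.0503, 0.0598]
ee_rot: [0.027, 1.0, -0.0, 0.003]
wrist_force: [-3.3, 0.4, 32.1]
gripper_width: -0.0001
grip_force: 16.1
```

carry_out(
  targets=[
    [0,0,0,0,0,0,1],
    [0,0,0,0,0,0,1],
    [-0.3,0,0,0,0,0,1],
    [-0.8,0,0,0,0,0,1],
    [-1.4,0.1,0,0,0,0,1],
    [-2,0.1,0,0,0,0,1],
    [-2.6,0.15,0,0,0,0,1],
    [-3.2,0.2,0,0,0,0,1],
  ],
)

```text
clock: 8.4
position: [0.516, 0.0522, 0.0599]
ee_rot: [0.027, 1.0, -0.0, 0.004]
wrist_force: [1.1, -0.3, 15.2]
gripper_width: -0.0002
grip_force: 7.1
```

carry_out(
  targets=[
    [-0.6,0,0,0,0,0,1],
    [-1.2,0.1,0,0,0,0,1],
    [-1.8,0.1,0,0,0,0,1],
    [-2.4,0.15,0,0,0,0,1],
    [-3,0.2,0,0,0,0,1],
    [-3.6,0.2,0,0,0,0,1],
    [-4.2,0.25,0,0,0,0,1],
    [-4.8,0.3,0,0,0,0,1],
  ],
)

```text
clock: 9.07
position: [0.4683, 0.0551, 0.0599]
ee_rot: [0.027, 1.0, -0.0, 0.004]
wrist_force: [1.5, -0.7, 16.1]
gripper_width: 0.0
grip_force: 7.8
```

carry_out(
  targets=[
    [-0.6,0,0,0,0,0,1],
    [-1.2,0.1,0,0,0,0,1],
    [-1.8,0.1,0,0,0,0,1],
    [-2.4,0.15,0,0,0,0,1],
    [-3,0.2,0,0,0,0,1],
    [-3.6,0.2,0,0,0,0,1],
    [-4,0.25,0,0,0,0,1],
    [-4,0.3,0,0,0,0,1],
  ],
)

```text
clock: 9.73
position: [0.4285, 0.0576, 0.0599]
ee_rot: [0.027, 1.0, -0.001, 0.005]
wrist_force: [2.5, -4.5, 14.9]
gripper_width: -0.0002
grip_force: 7.8
```

carry_out(
  targets=[
    [-0.5,0,0,0,0,0,1],
    [-1,0.05,0,0,0,0,1],
    [-1.4,0.1,0,0,0,0,1],
    [-1.4,0.1,0,0,0,0,1],
    [-1.4,0.1,2,0,0,0,1],
    [-1.4,0.1,6,0,0,0,1],
    [-1.4,0.1,10,0,0,0,0.5],
    [-1.4,0.1,13,0,0,0,0],
  ],
)

```text
clock: 10.4
position: [0.4103, 0.0597, 0.1887]
ee_rot: [0.027, 1.0, 0.0, 0.0]
wrist_force: [0.7, -0.7, -0.5]
gripper_width: 0.0231
grip_force: 0.0
```

```bash
python3 - <<'E'
from h import *
c=cam('top');s=monitor.get_state();print(s['position'],s['wrist_force'])
for n,lo,hi,z in [('orange',(12,140,120),(22,255,255),.06),('black',(0,0,0),(180,80,60),.088)]:
    for a,r,k in blobs(c,lo,hi,20,(270,80,390,260)): print(n,np.round(r[0]),a,rectw(c,k,z))
s=cam('side');save(s,'s3.png')
w=cam('wrist');save(w,'w3.png')
E
```

```text
[0.41400068 0.05930259 0.19449916] [3.03763181 0.37918652 4.34079039]
black [346. 183.] 34.5 (array([515.6, -10.9], dtype=float32), -0.6, 52.9, 26.3)
black [296. 178.] 64.0 (array([530.6, 119.7], dtype=float32), -5.6, 53.0, 30.9)
black [383. 152.] 47.5 (array([ 597.4, -109.5], dtype=float32), -1.3, 37.7, 10.6)
black [326.  87.] 190.0 (array([776.2,  39.6], dtype=float32), 89.3, 53.9, 39.1)
```

View pics/s3.png

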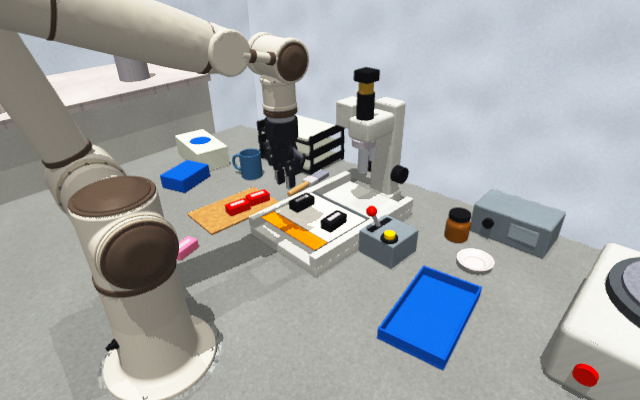

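The side view shows the plate fully out, with black blocks at (301,202) and (333,220), the strip at the front, and the tray at (430,315). There are only two blacks. Now to grasp the right-hand one.

carry_out(
  targets=[
    [2.5,-1.8,0,0,0,1,0],
    [5,-3.6,0,0,0,2,0],
    [7.5,-5.4,0,0,0,2,0],
    [9.7,-7,-1,0,0,2,0],
    [9.7,-7,-4,0,0,2,0],
    [9.7,-7,-7,0,0,2,0],
    [9.7,-7,-7,0,0,2,0],
    [9.7,-7,-7,0,0,2,0],
  ],
)

```text
clock: 11.22
position: [0.505, -0.0096, 0.1136]
ee_rot: [0.009, 1.0, 0.001, -0.004]
wrist_force: [-0.2, 0.4, -0.1]
gripper_width: 0.0856
grip_force: 0.0
```

```bash
python3 - <<'E'
from h import *
s=monitor.get_state();print(s['position'],s['gripper_width'])
w=cam('wrist');save(w,'w4.png');p=s['position'];T=np.array(w['world_to_cam']); print(-T[:3,:3].T@T[:3,3])
for z in (.064,.088): print(proj(w,[p[0],p[1],z]))
for a,r,k in blobs(w,(0,0,0),(180,80,60),200): print(np.round(r[0]),a,rectw(w,k,.088))
E
```

```text
[ 0.50499766 -0.00961223  0.11358534] 0.08556628375088123
[ 0.4287057  -0.00910789  0.25765814]
[323.41624561 223.42475659]
[323.56845238 237.27357119]
[338. 328.] 37151.0 (array([588.3,   3.9], dtype=float32), 88.6, 513.7, 138.2)
[113. 278.] 1100.5 (array([ 534.1, -154. ], dtype=float32), 36.1, 39.4, 38.1)
[509. 256.] 6546.0 (array([522.5, 112.3], dtype=float32), -3.2, 74.0, 48.9)
[318. 240.] 5385.0 (array([509.2, -13.1], dtype=float32), 1.4, 73.3, 34.4)
```

View pics/w4.png

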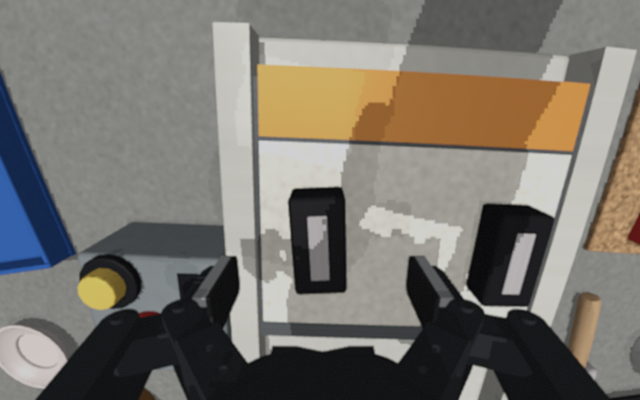

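The wrist view shows the block at (318,240) between the fingers, about (509,-13) mm. Descend and close.

carry_out(
  targets=[
    [0.4,-0.3,-1.5,0,0,0,0],
    [0.4,-0.3,-3.2,0,0,0,0],
    [0.4,-0.3,-4.6,0,0,0,0],
    [0.4,-0.3,-4.9,0,0,0,0],
    [0.4,-0.3,-4.9,0,0,0,1],
    [0.4,-0.3,-4.9,0,0,0,1],
    [0.4,-0.3,-4.9,0,0,0,1],
    [0.4,-0.3,-4.9,0,0,0,1],
  ],
)

```text
clock: 11.93
position: [0.5134, -0.0137, 0.0692]
ee_rot: [0.009, 1.0, -0.0, 0.001]
wrist_force: [0.7, 4.8, 4.2]
gripper_width: 0.0387
grip_force: 3.3
```

carry_out(
  targets=[
    [0,0,0,0,0,0,1],
    [0,0,0,0,0,0,1],
    [0,0,2,0,0,0,1],
    [0,0,5,0,0,0,1],
    [0,0,8,0,0,0,1],
    [0,0,11,0,0,0,1],
    [0,0,13,0,0,0,1],
    [0,0,13,0,0,0,1],
  ],
)

```text
clock: 12.6
position: [0.5154, -0.0143, 0.2033]
ee_rot: [0.009, 1.0, -0.001, 0.005]
wrist_force: [1.2, -0.4, -1.0]
gripper_width: 0.0348
grip_force: 60.3
```

carry_out(
  targets=[
    [-0.2,-4,0,0,0,1.5,1],
    [-0.4,-8,0,0,0,3,1],
    [-0.6,-12,0,0,0,4.5,1],
    [-0.8,-16,0,0,0,6,1],
    [-1,-20,0,0,0,7.5,1],
    [-1.3,-24,0,0,0,9,1],
    [-1.6,-28,0,0,0,10,1],
    [-1.8,-32,0,0,0,10,1],
  ],
)

```text
clock: 13.27
position: [0.4931, -0.3349, 0.196]
ee_rot: [-0.078, 0.997, 0.001, -0.001]
wrist_force: [0.5, 0.9, -0.9]
gripper_width: 0.0349
grip_force: 60.4
```

carry_out(
  targets=[
    [0,0,-3.5,0,0,0,1],
    [0,0,-7,0,0,0,1],
    [0,0,-10.5,0,0,0,1],
    [0,0,-13,0,0,0,1],
    [0,0,-15,0,0,0,1],
    [0,0,-16,0,0,0,1],
    [0,0,-16,0,0,0,1],
    [0,0,-16,0,0,0,1],
  ],
)

```text
clock: 13.93
position: [0.4942, -0.3333, 0.0375]
ee_rot: [-0.078, 0.997, 0.0, -0.0]
wrist_force: [-0.4, -0.5, -1.7]
gripper_width: 0.0346
grip_force: 60.5
```

```bash
python3 - <<'E'
from h import *
s=monitor.get_state();print(s['position'],s['gripper_width'],s['grip_force'])
w=cam('wrist');save(w,'w5.png')
c=cam('side');cv2.imwrite('pics/s5.png',cv2.resize(c['image'][200:380,340:520],None,fx=2,fy=2)[:,:,::-1])
E
```

```text
[ 0.49419029 -0.33329443  0.03745728] 0.03458275539181388 60.47784447669983
```

View pics/s5.png

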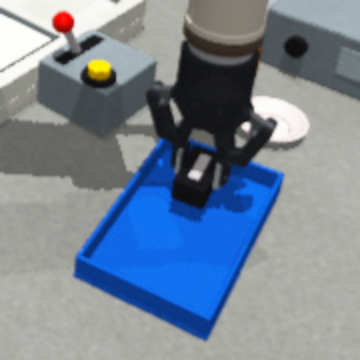

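The side crop shows the black block held over the back half of the tray, inside its walls. Lower it and release.

carry_out(
  targets=[
    [0,0,-1,0,0,0,1],
    [0,0,-1.8,0,0,0,1],
    [0,0,-2.2,0,0,0,1],
    [0,0,-2.2,0,0,0,1],
    [0,0,-2.2,0,0,0,1],
    [0,0,-2.2,0,0,0,0.3],
    [0,0,-2.2,0,0,0,0.3],
    [0,0,-2.2,0,0,0,0.3],
  ],
)

```text
clock: 14.7
position: [0.4947, -0.3338, 0.0162]
ee_rot: [-0.078, 0.997, -0.0, 0.0]
wrist_force: [0.5, -0.1, 0.4]
gripper_width: 0.0598
grip_force: 0.0
```

carry_out(
  targets=[
    [0,0,0,0,0,0,0.3],
    [0,0,1.5,0,0,0,0.3],
    [0,0,4,0,0,0,0.3],
    [0,0,8,0,0,0,0.3],
    [0,0,12,0,0,0,0.3],
    [0,0,16,0,0,0,0],
    [0,0,18.5,0,0,0,0],
    [0,0,18.5,0,0,0,0],
  ],
)

```text
clock: 15.37
position: [0.4974, -0.3365, 0.2092]
ee_rot: [-0.078, 0.997, -0.005, 0.004]
wrist_force: [0.0, -0.0, 0.1]
gripper_width: 0.0853
grip_force: 0.0
```

```bash
python3 - <<'E'
from h import *
s=monitor.get_state();print(s['position'],s['gripper_width'])
w=cam('wrist');save(w,'w6.png')
for a,r,k in blobs(w,(0,0,0),(180,80,60),200): print(np.round(r[0]),a,rectw(w,k,.033))
c=cam('top')
for n,lo,hi,z in [('black',(0,0,0),(180,80,60),.088),('red',(0,150,120),(6,255,255),.036)]:
    for a,r,k in blobs(c,lo,hi,20,(190,100,390,260)): print(n,np.round(r[0]),a,rectw(c,k,z))
E
```

```text
[ 0.49740681 -0.33645049  0.20915119] 0.08529786080751281
[323. 328.] 37279.0 (array([ 726.3, -313.1], dtype=float32), -80.0, 928.3, 265.7)
[ 17. 304.] 1772.5 (array([ 763.9, -740.9], dtype=float32), -7.2, 225.5, 45.8)
[471. 253.] 428.5 (array([ 560.4, -143.5], dtype=float32), -37.0, 48.1, 43.9)
[327. 174.] 1626.0 (array([ 491.9, -334.9], dtype=float32), 10.2, 67.9, 33.0)
black [296. 180.] 221.5 (array([525.9, 121.5], dtype=float32), -0.5, 61.0, 28.8)
black [383. 152.] 45.0 (array([ 598.7, -109.5], dtype=float32), -1.3, 35.0, 10.6)
black [210. 102.] 77.0 (array([739.3, 352.4], dtype=float32), 88.9, 112.6, 11.2)
red [227. 214.] 280.5 (array([440. , 312.8], dtype=float32), -10.7, 68.5, 35.5)
red [229. 186.] 274.0 (array([516.8, 310.4], dtype=float32), -11.9, 68.1, 35.3)
red [386. 170.] 48.0 (array([ 558.8, -123. ], dtype=float32), -1.3, 25.0, 19.3)
red [193. 112.] 45.0 (array([728.3, 415.8], dtype=float32), 1.7, 29.2, 17.3)
```

carry_out(
  targets=[
    [0.1,4,0,0,0,-2,0],
    [0.3,8,0,0,0,-4,0],
    [0.5,12,0,0,0,-6,0],
    [0.8,16,0,0,0,-8,0],
    [1,20,0,0,0,-10,0],
    [1.2,24,0,0,0,-10,0],
    [1.4,28,0,0,0,-10,0],
    [1.5,32,0,0,0,-10,0],
  ],
)

```text
clock: 16.13
position: [0.5079, -0.0113, 0.1987]
ee_rot: [0.01, 1.0, 0.0, -0.002]
wrist_force: [0.7, -0.2, -0.4]
gripper_width: 0.0854
grip_force: 0.0
```

carry_out(
  targets=[
    [0.2,4,0,0,0,0,0],
    [0.5,8,-1,0,0,0,0],
    [0.8,11.5,-3,0,0,0,0],
    [1,13.5,-6,0,0,0,0],
    [1,13.5,-8.5,0,0,0,0],
    [1,13.5,-9,0,0,0,0],
    [1,13.5,-9,0,0,0,0],
    [1,13.5,-9,0,0,0,0],
  ],
)

```text
clock: 16.8
position: [0.5193, 0.1209, 0.1108]
ee_rot: [0.01, 1.0, -0.0, -0.0]
wrist_force: [-0.7, -0.6, 0.6]
gripper_width: 0.0854
grip_force: 0.0
```

```bash
python3 - <<'E'
from h import *
s=monitor.get_state();print(s['position'],s['gripper_width'])
w=cam('wrist');save(w,'w7.png')
for a,r,k in blobs(w,(0,0,0),(180,80,60),200): print(np.round(r[0]),a,rectw(w,k,.088))
E
```

```text
[0.51929129 0.1208698  0.11075715] 0.08541914745799604
[ 30. 303.] 1518.5 (array([569.9, -90.7], dtype=float32), -3.2, 77.1, 17.0)
[355. 302.] 943.5 (array([552.9, 126.3], dtype=float32), -3.4, 77.4, 56.4)
[304. 306.] 38751.5 (array([584.6, 118.4], dtype=float32), 89.0, 478.9, 166.4)
[323. 242.] 5602.5 (array([523.9, 119.9], dtype=float32), -3.2, 74.2, 34.6)
[376. 149.] 266.0 (array([466.8, 150.6], dtype=float32), 28.8, 67.1, 61.4)
```

Well aligned. Grasp and lift.

carry_out(
  targets=[
    [0.4,0,-1.5,0,0,0,0],
    [0.4,0,-3,0,0,0,0],
    [0.4,0,-4.2,0,0,0,0],
    [0.4,0,-4.3,0,0,0,0],
    [0.4,0,-4.3,0,0,0,1],
    [0.4,0,-4.3,0,0,0,1],
    [0.4,0,-4.3,0,0,0,1],
    [0.4,0,-4.3,0,0,0,1],
  ],
)

```text
clock: 17.52
position: [0.5242, 0.1214, 0.0688]
ee_rot: [0.009, 1.0, 0.0, 0.001]
wrist_force: [0.5, -0.7, 0.7]
gripper_width: 0.0388
grip_force: 0.0
```

carry_out(
  targets=[
    [0,0,0,0,0,0,1],
    [0,0,0,0,0,0,1],
    [0,0,2,0,0,0,1],
    [0,0,5,0,0,0,1],
    [0,0,8,0,0,0,1],
    [0,0,11,0,0,0,1],
    [0,0,13,0,0,0,1],
    [0,0,13,0,0,0,1],
  ],
)

```text
clock: 18.18
position: [0.5262, 0.1216, 0.2029]
ee_rot: [0.009, 1.0, 0.0, 0.005]
wrist_force: [1.0, -0.0, -1.7]
gripper_width: 0.0347
grip_force: 60.1
```

carry_out(
  targets=[
    [-0.9,-3.8,0,0,0,1.5,1],
    [-1.8,-7.6,0,0,0,3,1],
    [-2.8,-11.4,0,0,0,4.5,1],
    [-3.9,-15.2,0,0,0,6,1],
    [-5,-19,0,0,0,7.5,1],
    [-6,-22.8,0,0,0,9,1],
    [-7,-26.6,0,0,0,10,1],
    [-8,-30,0,0,0,10,1],
  ],
)

```text
clock: 18.85
position: [0.4416, -0.1799, 0.1958]
ee_rot: [-0.078, 0.997, 0.001, -0.001]
wrist_force: [1.3, -0.6, -1.8]
gripper_width: 0.035
grip_force: 60.3
```

carry_out(
  targets=[
    [-1,-3.5,0,0,0,0,1],
    [-2,-7,0,0,0,0,1],
    [-3,-10.5,0,0,0,0,1],
    [-4,-14,0,0,0,0,1],
    [-4.7,-17,-1,0,0,0,1],
    [-4.7,-17,-5,0,0,0,1],
    [-4.7,-17,-9,0,0,0,1],
    [-4.7,-17,-12,0,0,0,1],
  ],
)

```text
clock: 19.52
position: [0.3943, -0.3468, 0.0729]
ee_rot: [-0.077, 0.997, 0.002, -0.001]
wrist_force: [0.3, 0.3, -1.8]
gripper_width: 0.0351
grip_force: 60.3
```

carry_out(
  targets=[
    [0,0,-2,0,0,0,1],
    [0,0,-3.5,0,0,0,1],
    [0,0,-4,0,0,0,1],
    [0,0,-4,0,0,0,1],
    [0,0,-4,0,0,0,1],
    [0,0,-4,0,0,0,1],
    [0,0,-4,0,0,0,1],
    [0,0,-4,0,0,0,1],
  ],
)

```text
clock: 20.18
position: [0.397, -0.3493, 0.0389]
ee_rot: [-0.078, 0.997, -0.001, 0.001]
wrist_force: [-1.0, -0.7, -1.7]
gripper_width: 0.0345
grip_force: 60.3
```

carry_out(
  targets=[
    [0,0,-1.2,0,0,0,1],
    [0,0,-2,0,0,0,1],
    [0,0,-2.3,0,0,0,1],
    [0,0,-2.3,0,0,0,1],
    [0,0,-2.3,0,0,0,1],
    [0,0,-2.3,0,0,0,0.3],
    [0,0,-2.3,0,0,0,0.3],
    [0,0,-2.3,0,0,0,0.3],
  ],
)

```text
clock: 20.85
position: [0.3965, -0.3487, 0.0147]
ee_rot: [-0.078, 0.997, -0.0, 0.0]
wrist_force: [0.1, 0.2, -0.5]
gripper_width: 0.0598
grip_force: 0.0
```

carry_out(
  targets=[
    [0,0,0,0,0,0,0.3],
    [0,0,1.5,0,0,0,0.3],
    [0,0,4,0,0,0,0.3],
    [0,0,8,0,0,0,0.3],
    [0,0,12,0,0,0,0.3],
    [0,0,16,0,0,0,0],
    [0,0,18.5,0,0,0,0],
    [0,0,18.5,0,0,0,0],
  ],
)

```text
clock: 21.52
position: [0.3989, -0.3518, 0.2073]
ee_rot: [-0.078, 0.997, -0.006, 0.003]
wrist_force: [0.5, -0.7, 0.4]
gripper_width: 0.0856
grip_force: 0.0
```

```bash
python3 - <<'E'
from h import *
s=monitor.get_state();print(s['position'],s['gripper_width'])
c=cam('top')
for n,lo,hi,z in [('black',(0,0,0),(180,80,60),.033),('red',(0,150,120),(6,255,255),.036),('orange',(12,140,120),(22,255,255),.06)]:
    for a,r,k in blobs(c,lo,hi,20,(190,100,510,280)): print(n,np.round(r[0]),a,rectw(c,k,z))
w=cam('wrist');save(w,'w8.png')
for a,r,k in blobs(w,(0,0,0),(180,80,60),200): print(np.round(r[0]),a,rectw(w,k,.033))
E
```

```text
[ 0.39889838 -0.35183436  0.20727085] 0.08558711265391747
black [486. 225.] 605.5 (array([ 403.3, -396.4], dtype=float32), -84.6, 138.8, 62.1)
black [461. 193.] 214.0 (array([ 491.7, -329.7], dtype=float32), 9.4, 61.6, 31.8)
black [401. 176.] 21.5 (array([ 539.8, -165.9], dtype=float32), 34.8, 44.2, 23.0)
black [383. 152.] 45.0 (array([ 609.8, -117.6], dtype=float32), -1.3, 36.8, 11.1)
black [432. 102.] 37.5 (array([ 750.5, -257.7], dtype=float32), 89.9, 42.5, 11.6)
black [210. 102.] 74.5 (array([758.9, 367.5], dtype=float32), 88.9, 118.2, 8.8)
red [227. 214.] 282.5 (array([439.7, 312.6], dtype=float32), -10.7, 68.0, 36.1)
red [229. 186.] 274.0 (array([516.8, 310.3], dtype=float32), -11.8, 68.0, 35.6)
red [386. 170.] 47.0 (array([ 557.5, -123. ], dtype=float32), -1.2, 22.3, 19.3)
red [193. 112.] 47.0 (array([728.4, 415.8], dtype=float32), 1.7, 29.3, 17.3)
orange [320. 217.] 1018.5 (array([427.6,  59.1], dtype=float32), 86.5, 212.1, 37.4)
[304. 328.] 38541.5 (array([ 620.8, -333.4], dtype=float32), -80.4, 923.5, 259.0)
[324. 254.] 1379.0 (array([ 488.1, -335.8], dtype=float32), 10.0, 74.6, 32.1)
[326. 181.] 1659.0 (array([ 398. , -348.9], dtype=float32), 7.0, 68.5, 32.6)
```

View pics/w8.png

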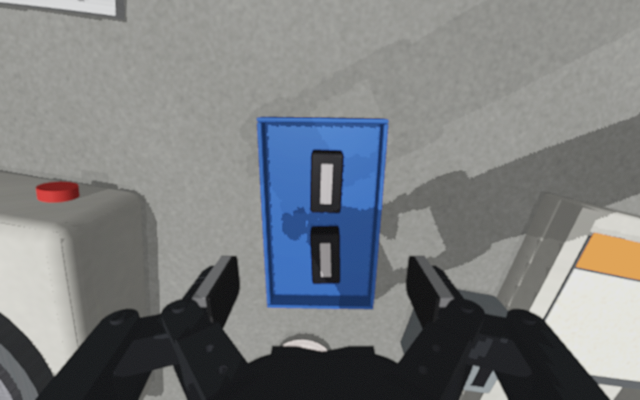

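The wrist view shows both black mounts flat in the tray, at (326,181) and (325,254). Now for the red mounts.

carry_out(
  targets=[
    [0.2,4,0,0,0,-2.5,0],
    [0.4,8,0,0,0,-5,0],
    [0.7,12,0,0,0,-7.5,0],
    [1,16,0,0,0,-10,0],
    [1.3,20,0,0,0,-12.5,0],
    [1.6,24,0,0,0,-15,0],
    [1.8,28,0,0,0,-17.5,0],
    [2,32,0,0,0,-20,0],
  ],
)

```text
clock: 22.28
position: [0.4149, -0.0263, 0.1976]
ee_rot: [0.098, 0.995, 0.001, -0.002]
wrist_force: [0.8, 0.1, -0.3]
gripper_width: 0.0854
grip_force: 0.0
```

carry_out(
  targets=[
    [0.2,4,0,0,0,0,0],
    [0.4,8,0,0,0,0,0],
    [0.7,12,0,0,0,0,0],
    [1,16,0,0,0,0,0],
    [1.3,20,0,0,0,0,0],
    [1.6,24,0,0,0,0,0],
    [1.8,28,0,0,0,0,0],
    [2,32,0,0,0,0,0],
  ],
)

```text
clock: 22.95
position: [0.4347, 0.2931, 0.1972]
ee_rot: [0.096, 0.995, -0.001, -0.002]
wrist_force: [1.4, -0.3, -0.0]
gripper_width: 0.0857
grip_force: 0.0
```

carry_out(
  targets=[
    [0.2,2,-3,0,0,0,0],
    [0.2,2.1,-6.5,0,0,0,0],
    [0.2,2.1,-10,0,0,0,0],
    [0.2,2.1,-12,0,0,0,0],
    [0.2,2.1,-12,0,0,0,0],
    [0.2,2.1,-12,0,0,0,0],
    [0.2,2.1,-12,0,0,0,0],
    [0.2,2.1,-12,0,0,0,0],
  ],
)

```text
clock: 23.62
position: [0.4398, 0.3129, 0.0816]
ee_rot: [0.097, 0.995, 0.001, 0.001]
wrist_force: [0.2, 1.0, 1.0]
gripper_width: 0.0855
grip_force: 0.0
```

```bash
python3 - <<'E'
from h import *
s=monitor.get_state();print(s['position'],s['gripper_width'])
w=cam('wrist');save(w,'w9.png')
for a,r,k in blobs(w,(0,100,60),(6,255,255),200): print(np.round(r[0]),a,rectw(w,k,.036))
E
```

```text
[0.43979925 0.31289356 0.08162343] 0.08549780363836831
[330. 259.] 8261.5 (array([475.9, 312.7], dtype=float32), -2.6, 151.8, 44.6)
```

carry_out(
  targets=[
    [0,0,-2,0,0,0,0],
    [0,0,-4,0,0,0,0],
    [0,0,-5.8,0,0,0,0],
    [0,0,-6.4,0,0,0,0],
    [0,0,-6.4,0,0,0,0.3],
    [0,0,-6.4,0,0,0,1],
    [0,0,-6.4,0,0,0,1],
    [0,0,-6.4,0,0,0,1],
  ],
)

```text
clock: 24.33
position: [0.4397, 0.313, 0.0174]
ee_rot: [0.097, 0.995, 0.001, 0.001]
wrist_force: [-0.8, 0.2, -0.4]
gripper_width: 0.0389
grip_force: 0.0
```

carry_out(
  targets=[
    [0,0,0,0,0,0,1],
    [0,0,0,0,0,0,1],
    [0,0,2,0,0,0,1],
    [0,0,5,0,0,0,1],
    [0,0,8,0,0,0,1],
    [0,0,11,0,0,0,1],
    [0,0,14,0,0,0,1],
    [0,0,14,0,0,0,1],
  ],
)

```text
clock: 25.0
position: [0.4423, 0.3142, 0.1631]
ee_rot: [0.096, 0.995, 0.003, 0.005]
wrist_force: [1.0, -0.2, -0.4]
gripper_width: 0.0346
grip_force: 61.5
```

carry_out(
  targets=[
    [1.4,-3.5,0,0,0,2,1],
    [2.8,-7,0,0,0,4,1],
    [4.2,-10.5,0,0,0,6,1],
    [5.6,-14,0,0,0,7.5,1],
    [7,-17.5,0,0,0,7.5,1],
    [8.6,-21.5,0,0,0,7.5,1],
    [8.6,-21.5,-3,0,0,7.5,1],
    [8.6,-21.5,-5.5,0,0,7.5,1],
  ],
)

```text
clock: 25.67
position: [0.5263, 0.0948, 0.101]
ee_rot: [0.033, 0.999, -0.0, 0.002]
wrist_force: [0.4, 0.6, -2.8]
gripper_width: 0.0348
grip_force: 61.4
```

carry_out(
  targets=[
    [0,0,0,0,0,0,1],
    [0,0,-0.5,0,0,0,1],
    [0,0,-0.5,0,0,0,1],
    [0,0,-0.5,0,0,0,1],
    [0,0,-0.5,0,0,0,1],
    [0,0,-0.5,0,0,0,1],
    [0,0,-0.5,0,0,0,1],
    [0,0,-0.5,0,0,0,1],
  ],
)

```text
clock: 26.33
position: [0.5247, 0.0976, 0.0964]
ee_rot: [0.031, 1.0, -0.0, 0.001]
wrist_force: [0.1, -0.3, -1.3]
gripper_width: 0.0346
grip_force: 61.5
```

```bash
python3 - <<'E'
from h import *
s=monitor.get_state();print(s['position'],s['gripper_width'],s['grip_force'])
w=cam('wrist');save(w,'w10.png')
E
```

```text
[0.5247397  0.09761048 0.09638882] 0.034601343908424405 61.451865434646606
```

View pics/w10.png

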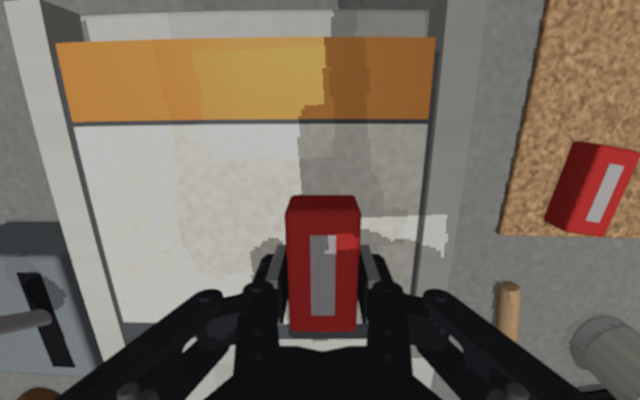

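The wrist view shows the red mount held level with its steel section up. The field's front edge runs from (75,125) to (428,122), and its rear edge is near (122,322).

```bash
python3 - <<'E'
from h import *
w=cam('wrist')
for p in [(75,125),(428,122),(122,322),(57,43),(435,38)]: print(p,onz(w,*p,.06))
E
```

```text
(75, 125) [ 0.44549047 -0.05155701  0.06      ]
(428, 122) [0.45815425 0.16446469 0.06      ]
(122, 322) [ 0.59257078 -0.06273523  0.06      ]
(57, 43) [ 0.39921216 -0.04891256  0.06      ]
(435, 38) [0.41250159 0.16668629 0.06      ]
```

Field centre is about (525,53), so the placement is good. Lower and release.

carry_out(
  targets=[
    [0,0,-1.2,0,0,0,1],
    [0,0,-2,0,0,0,1],
    [0,0,-2.5,0,0,0,1],
    [0,0,-2.6,0,0,0,1],
    [0,0,-2.6,0,0,0,1],
    [0,0,-2.6,0,0,0,0.3],
    [0,0,-2.6,0,0,0,0.3],
    [0,0,-2.6,0,0,0,0.3],
  ],
)

```text
clock: 27.1
position: [0.5241, 0.0975, 0.0694]
ee_rot: [0.031, 1.0, 0.0, -0.0]
wrist_force: [-0.1, 0.4, 0.3]
gripper_width: 0.0598
grip_force: 0.0
```

carry_out(
  targets=[
    [0,0,0,0,0,0,0.3],
    [0,0,1.5,0,0,0,0.3],
    [0,0,4,0,0,0,0.3],
    [0,0,7,0,0,0,0],
    [0,0,10,0,0,0,0],
    [0,4,12,0,0,-3,0],
    [0,8,12,0,0,-6,0],
    [0,12,12,0,0,-9,0],
  ],
)

```text
clock: 27.77
position: [0.5258, 0.2187, 0.1924]
ee_rot: [0.112, 0.994, 0.001, 0.002]
wrist_force: [1.7, -0.2, -0.6]
gripper_width: 0.0852
grip_force: 0.0
```

```bash
python3 - <<'E'
from h import *
s=monitor.get_state();print(s['position'],s['ee_rot'],s['gripper_width'])
for n in ('top','wrist'):
    c=cam(n)
    for a,r,k in blobs(c,(0,110,70),(6,255,255),100): print(n,np.round(r[0]),a,'z.036',rectw(c,k,.036),'z.088',rectw(c,k,.088))
E
```

```text
[0.52577484 0.21867598 0.19237417] [1.11919107e-01 9.93714383e-01 7.58293761e-04 2.29437947e-03] 0.0852416110611694
top [228. 188.] 128.5 z.036 (array([511. , 310.6], dtype=float32), -11.8, 55.5, 37.4) z.088 (array([505. , 298.8], dtype=float32), -11.8, 53.0, 35.7)
top [305. 180.] 276.5 z.036 (array([530.1, 100.1], dtype=float32), -4.0, 70.4, 33.9) z.088 (array([523.2,  97.8], dtype=float32), -4.0, 67.2, 32.3)
wrist [191. 227.] 3142.5 z.036 (array([539.5,  72.9], dtype=float32), -3.5, 86.6, 53.2) z.088 (array([523.5, 102.3], dtype=float32), -3.5, 71.5, 44.0)
wrist [398. 162.] 2324.5 z.036 (array([517.7, 307.7], dtype=float32), -12.3, 69.3, 39.1) z.088 (array([505.5, 296.2], dtype=float32), -12.3, 57.2, 32.3)
```

carry_out(
  targets=[
    [-0.4,3.5,0,0,0,0,0],
    [-0.8,7,0,0,0,0,0],
    [-0.9,9.1,-3,0,0,0,0],
    [-0.9,9.1,-7,0,0,0,0],
    [-0.9,9.1,-10,0,0,0,0],
    [-0.9,9.1,-11.5,0,0,0,0],
    [-0.9,9.1,-11.5,0,0,0,0],
    [-0.9,9.1,-11.5,0,0,0,0],
  ],
)

```text
clock: 28.53
position: [0.5149, 0.3078, 0.0741]
ee_rot: [0.11, 0.994, -0.001, -0.001]
wrist_force: [0.2, -0.7, 0.9]
gripper_width: 0.0856
grip_force: 0.0
```

```bash
python3 - <<'E'
from h import *
s=monitor.get_state();print(s['position'],s['gripper_width'])
w=cam('wrist')
for a,r,k in blobs(w,(0,110,70),(6,255,255),200): print(np.round(r[0]),a,rectw(w,k,.036))
E
```

```text
[0.51488625 0.30781891 0.0740771 ] 0.08555424602817185
[ 33. 331.] 5076.0 (array([565.7,  48.4], dtype=float32), -34.7, 136.5, 58.5)
[328. 226.] 5034.0 (array([515.8, 311. ], dtype=float32), -12.1, 74.0, 35.2)
```

carry_out(
  targets=[
    [0.2,0.3,-2,0,0,0,0],
    [0.2,0.3,-4,0,0,0,0],
    [0.2,0.3,-5.5,0,0,0,0],
    [0.2,0.3,-5.7,0,0,0,0],
    [0.2,0.3,-5.7,0,0,0,0.3],
    [0.2,0.3,-5.7,0,0,0,1],
    [0.2,0.3,-5.7,0,0,0,1],
    [0.2,0.3,-5.7,0,0,0,1],
  ],
)

```text
clock: 29.25
position: [0.5187, 0.3119, 0.0196]
ee_rot: [0.11, 0.994, 0.001, 0.001]
wrist_force: [-0.5, -0.1, 0.2]
gripper_width: 0.0388
grip_force: 0.0
```

carry_out(
  targets=[
    [0,0,0,0,0,0,1],
    [0,0,0,0,0,0,1],
    [0,0,2,0,0,0,1],
    [0,0,5,0,0,0,1],
    [0,0,8,0,0,0,1],
    [0,0,11,0,0,0,1],
    [0,0,14,0,0,0,1],
    [0,0,14,0,0,0,1],
  ],
)

```text
clock: 29.92
position: [0.5212, 0.3129, 0.1655]
ee_rot: [0.109, 0.994, 0.003, 0.006]
wrist_force: [1.3, 0.7, -0.0]
gripper_width: 0.0344
grip_force: 61.6
```

carry_out(
  targets=[
    [0,-4,0,0,0,1.5,1],
    [0,-8,0,0,0,3,1],
    [0,-12,0,0,0,4.5,1],
    [0.1,-16,0,0,0,6,1],
    [0.2,-20,0,0,0,7.5,1],
    [0.2,-24,0,0,0,9,1],
    [0.2,-28,0,0,0,9,1],
    [0.2,-30.5,0,0,0,9,1],
  ],
)

```text
clock: 30.58
position: [0.5187, 0.0032, 0.1572]
ee_rot: [0.032, 0.999, -0.001, -0.0]
wrist_force: [-0.9, 0.1, -1.5]
gripper_width: 0.0348
grip_force: 61.5
```

carry_out(
  targets=[
    [0,0,-2,0,0,0,1],
    [0,0,-4,0,0,0,1],
    [0,0,-6,0,0,0,1],
    [0,0,-6.5,0,0,0,1],
    [0,0,-6.5,0,0,0,1],
    [0,0,-6.5,0,0,0,1],
    [0,0,-6.5,0,0,0,1],
    [0,0,-6.5,0,0,0,1],
  ],
)

```text
clock: 31.25
position: [0.5205, 0.0064, 0.0943]
ee_rot: [0.031, 1.0, -0.0, 0.001]
wrist_force: [0.0, -0.2, -1.3]
gripper_width: 0.0344
grip_force: 61.5
```

```bash
python3 - <<'E'
from h import *
s=monitor.get_state();print(s['position'],s['gripper_width'],s['grip_force'])
w=cam('wrist');save(w,'w11.png')
E
```

```text
[0.52052595 0.00637899 0.09427031] 0.03440651652784227 61.515008211135864
```

View pics/w11.png

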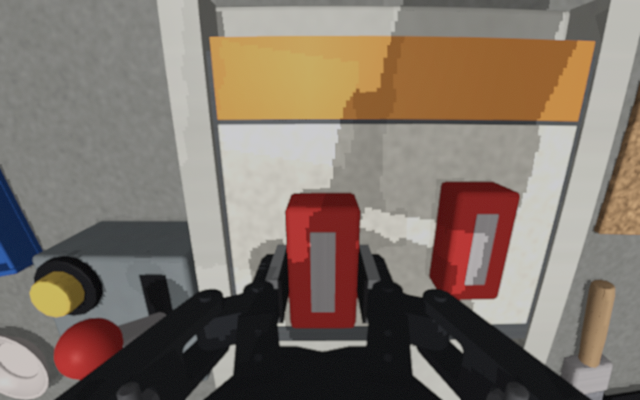

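The view shows the second red mount level beside the first, with plenty of gap. Lower and release.

carry_out(
  targets=[
    [0,0,-1,0,0,0,1],
    [0,0,-1.8,0,0,0,1],
    [0,0,-2.1,0,0,0,1],
    [0,0,-2.2,0,0,0,1],
    [0,0,-2.2,0,0,0,1],
    [0,0,-2.2,0,0,0,0.3],
    [0,0,-2.2,0,0,0,0.3],
    [0,0,-2.2,0,0,0,0.3],
  ],
)

```text
clock: 31.97
position: [0.519, 0.0065, 0.0703]
ee_rot: [0.031, 1.0, 0.0, -0.0]
wrist_force: [-0.2, -0.1, 0.5]
gripper_width: 0.0593
grip_force: 0.0
```

carry_out(
  targets=[
    [0,0,0,0,0,0,0.3],
    [0,0,1.5,0,0,0,0.3],
    [0,0,4,0,0,0,0.3],
    [0,0,8,0,0,0,0.3],
    [-3,1.5,9,0,0,0,1],
    [-6,3,9,0,0,0,1],
    [-9.1,5,9,0,0,0,1],
    [-9.1,5,9,0,0,0,1],
  ],
)

```text
clock: 32.63
position: [0.4226, 0.0593, 0.1587]
ee_rot: [0.03, 1.0, 0.001, -0.003]
wrist_force: [-0.4, -0.2, -0.7]
gripper_width: 0.0113
grip_force: 0.0
```

```bash
python3 - <<'E'
from h import *
s=monitor.get_state();print(s['position'],s['ee_rot'],s['gripper_width'])
c=cam('side');save(c,'s12.png')
c=cam('top')
for a,r,k in blobs(c,(0,110,70),(6,255,255),40): print(np.round(r[0]),a,'z.088',rectw(c,k,.088))
E
```

```text
[0.42261058 0.05926426 0.15874621] [ 3.01155603e-02  9.99541109e-01  8.95460151e-04 -3.13417622e-03] 0.011322544511986828
[574. 209.] 48.0 z.088 (array([ 442.9, -614.3], dtype=float32), 89.5, 36.6, 10.6)
[339. 178.] 97.0 z.088 (array([527.7,   7.4], dtype=float32), -0.7, 50.2, 31.5)
[305. 174.] 91.5 z.088 (array([538.9,  96.6], dtype=float32), -0.2, 39.9, 31.6)
[385. 170.] 74.5 z.088 (array([ 550.7, -113.8], dtype=float32), 89.6, 26.4, 23.9)
[192. 112.] 83.0 z.088 (array([712.4, 402.1], dtype=float32), 1.6, 28.6, 27.5)
```

View pics/s12.png

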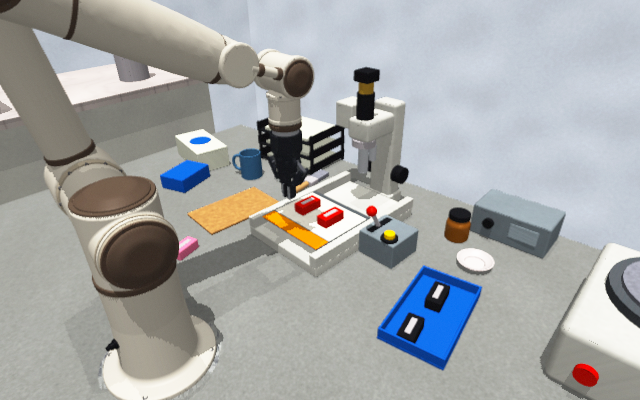

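The side view shows two reds on the plate and two blacks in the tray, at (437,296) and (411,327). Now press the strip.

carry_out(
  targets=[
    [0,0,-3,0,0,0,1],
    [0,0,-6,0,0,0,1],
    [0,0,-8,0,0,0,1],
    [0,0,-9,0,0,0,1],
    [0,0,-9.3,0,0,0,1],
    [0,0,-9.3,0,0,0,1],
    [0,0,-9.3,0,0,0,1],
    [0,0,-9.3,0,0,0,1],
  ],
)

```text
clock: 33.4
position: [0.43, 0.0562, 0.0693]
ee_rot: [0.031, 1.0, -0.0, 0.002]
wrist_force: [0.1, -0.4, 0.6]
gripper_width: -0.0001
grip_force: 0.0
```

carry_out(
  targets=[
    [0,0,-0.6,0,0,0,1],
    [0,0,-0.9,0,0,0,1],
    [0,0,-1.1,0,0,0,1],
    [0,0,-1.25,0,0,0,1],
    [0,0,-1.25,0,0,0,1],
    [0,0,-1.25,0,0,0,1],
    [0,0,-1.25,0,0,0,1],
    [0,0,-1.25,0,0,0,1],
  ],
)

```text
clock: 34.07
position: [0.4338, 0.056, 0.0598]
ee_rot: [0.031, 0.999, -0.0, 0.006]
wrist_force: [-0.1, 1.7, 21.9]
gripper_width: 0.0002
grip_force: 11.1
```

carry_out(
  targets=[
    [0.2,0,0.1,0,0,0,1],
    [0.8,-0.05,0.1,0,0,0,1],
    [1.4,-0.1,0.1,0,0,0,1],
    [2,-0.1,0.1,0,0,0,1],
    [2.6,-0.15,0.1,0,0,0,1],
    [3.2,-0.2,0.1,0,0,0,1],
    [3.8,-0.2,0.1,0,0,0,1],
    [4.4,-0.25,0.1,0,0,0,1],
  ],
)

```text
clock: 34.73
position: [0.4762, 0.0535, 0.0599]
ee_rot: [0.031, 1.0, -0.0, 0.004]
wrist_force: [-3.4, 0.5, 19.0]
gripper_width: 0.0003
grip_force: 9.5
```

carry_out(
  targets=[
    [0.6,0,0,0,0,0,1],
    [1.2,-0.1,0,0,0,0,1],
    [1.8,-0.1,0,0,0,0,1],
    [2.4,-0.15,0,0,0,0,1],
    [3,-0.2,0,0,0,0,1],
    [3.6,-0.2,0,0,0,0,1],
    [4.2,-0.25,0,0,0,0,1],
    [4.8,-0.3,0,0,0,0,1],
  ],
)

```text
clock: 35.4
position: [0.5239, 0.0506, 0.0599]
ee_rot: [0.031, 1.0, -0.0, 0.003]
wrist_force: [-2.7, 0.9, 18.2]
gripper_width: -0.0002
grip_force: 8.8
```

carry_out(
  targets=[
    [0.6,0,0,0,0,0,1],
    [1.2,-0.1,0,0,0,0,1],
    [1.8,-0.1,0,0,0,0,1],
    [2.4,-0.15,0,0,0,0,1],
    [3,-0.2,0,0,0,0,1],
    [3.6,-0.2,0,0,0,0,1],
    [4.2,-0.25,0,0,0,0,1],
    [4.6,-0.3,0,0,0,0,1],
  ],
)

```text
clock: 36.07
position: [0.5664, 0.0481, 0.0598]
ee_rot: [0.031, 1.0, -0.0, -0.002]
wrist_force: [-24.7, 2.2, 37.2]
gripper_width: -0.0001
grip_force: 18.5
```

carry_out(
  targets=[
    [-0.2,0,0.2,0,0,0,1],
    [-0.3,0,1,0,0,0,1],
    [-0.3,0,4,0,0,0,1],
    [-3,0,8,0,0,0,1],
    [-6,0,11,0,0,0,1],
    [-9,0,13,0,0,0,1],
    [-12,0,13,0,0,0,1],
    [-12,0,13,0,0,0,1],
  ],
)

```text
clock: 36.73
position: [0.4423, 0.0486, 0.1866]
ee_rot: [0.031, 1.0, -0.0, -0.001]
wrist_force: [-0.2, 0.5, -0.6]
gripper_width: 0.0
grip_force: 0.0
```

```bash
python3 - <<'E'
from h import *
s=monitor.get_state();print(s['position'],s['wrist_force'])
c=cam('top');d=cam('side')
for n,lo,hi,z in [('orange',(12,140,120),(22,255,255),.06),('red',(0,150,120),(6,255,255),.088)]:
    for a,r,k in blobs(c,lo,hi,20,(270,80,430,260)): print(n,np.round(r[0]),a,rectw(c,k,z))
cv2.imwrite('pics/t13.png',np.hstack([cv2.resize(c['image'][70:260,240:430],(395,395)),cv2.resize(d['image'][130:290,240:430],(395,395))])[:,:,::-1])
E
```

```text
[0.44227106 0.04862673 0.1866378 ] [-0.24612042  0.45795433 -0.58189284]
orange [323. 166.] 913.5 (array([566.4,  50.1], dtype=float32), 86.5, 213.6, 39.7)
red [386. 170.] 48.0 (array([ 550.6, -115.1], dtype=float32), -1.3, 23.9, 18.4)
red [342. 131.] 240.0 (array([ 6.548e+02, -6.000e-01], dtype=float32), -0.8, 65.2, 29.2)
red [308. 129.] 239.5 (array([661.2,  89.6], dtype=float32), -0.3, 65.4, 29.3)
```

View pics/t13.png

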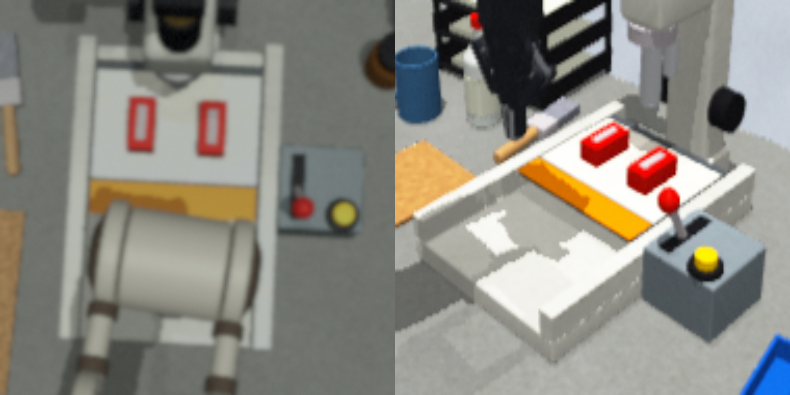

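The strip is back at its home position and both mounts are upright on the field. Now the lever: approach behind the knob from the robot side.

carry_out(
  targets=[
    [1.3,-3.5,0,0,0,0,1],
    [2.6,-7,0,0,0,0,1],
    [4,-10.5,0,0,0,0,1],
    [5.3,-14,0,0,0,0,1],
    [5.6,-15.6,-3,0,0,0,1],
    [5.6,-15.6,-6,0,0,0,1],
    [5.6,-15.6,-7.5,0,0,0,1],
    [5.6,-15.6,-7.5,0,0,0,1],
  ],
)

```text
clock: 37.5
position: [0.5002, -0.1075, 0.1064]
ee_rot: [0.032, 0.999, 0.002, -0.004]
wrist_force: [0.4, -0.1, -0.0]
gripper_width: -0.0001
grip_force: 0.0
```

carry_out(
  targets=[
    [0,0,0,0,0,0,1],
    [0.8,0,0,0,0,0,1],
    [1.6,-0.1,0,0,0,0,1],
    [2.4,-0.1,0,0,0,0,1],
    [3.2,-0.2,0,0,0,0,1],
    [4,-0.2,0,0,0,0,1],
    [4.8,-0.3,0,0,0,0,1],
    [5.4,-0.3,0,0,0,0,1],
  ],
)

```text
clock: 38.17
position: [0.5558, -0.1109, 0.1126]
ee_rot: [0.031, 1.0, -0.0, -0.002]
wrist_force: [-12.6, 0.2, 9.5]
gripper_width: 0.0001
grip_force: 6.9
```

carry_out(
  targets=[
    [0.6,0,0,0,0,0,1],
    [1.2,0,0,0,0,0,1],
    [1.8,-0.1,0,0,0,0,1],
    [2.4,-0.1,0,0,0,0,1],
    [3,-0.2,0,0,0,0,1],
    [3.5,-0.2,0,0,0,0,1],
    [3.9,-0.2,0,0,0,0,1],
    [4.2,-0.2,0,0,0,0,1],
  ],
)

```text
clock: 38.83
position: [0.5967, -0.1125, 0.1106]
ee_rot: [0.031, 1.0, 0.0, -0.003]
wrist_force: [-8.8, 0.8, -0.0]
gripper_width: -0.0001
grip_force: 3.6
```

```bash
python3 - <<'E'
from h import *
print(monitor.get_state()['position'],monitor.get_state()['wrist_force'])
s=cam('side');t=cam('top')
for cc,nm in ((s,'side'),(t,'top')):
    for a,r,k in blobs(cc,(0,150,80),(6,255,255),6,(362,120,420,260)): print(nm,np.round(r[0],1),a)
O=np.array([650,46,0.]);a=np.radians(-3.4);ex=np.array([np.cos(a),np.sin(a),0]);ey=np.array([-ex[1],ex[0],0])
for b in (.66,.9,.97,1.03,1.08):
    p=(O+(-60+78*np.sin(b-.5))*ex-160*ey+np.array([0,0,60+78*np.cos(b-.5)]))/1000
    print(b,p,proj(s,p),proj(t,p))
E
```

```text
[ 0.59672304 -0.11252274  0.11055156] [-8.83813454e+00  8.45809771e-01 -3.94966603e-04]
side [393. 201.] 18.5
side [368.5 198. ] 126.0
0.66 [ 0.59302154 -0.11089698  0.13700373] [382.86800882 200.97341554] [386.34428925 149.84558054]
0.9 [ 0.61093776 -0.1119614   0.13184276] [387.0694712  200.18760185] [386.29898986 143.31260744]
0.97 [ 0.61587954 -0.112255    0.12954233] [388.18727128 200.26578769] [386.23461926 141.60257759]
1.03 [ 0.61997878 -0.11249854  0.12729895] [389.09919202 200.44122133] [386.16173057 140.2205904 ]
1.08 [ 0.62328722 -0.11269509  0.12524409] [389.82427632 200.66264596] [386.08883596 139.13203657]
```

carry_out(
  targets=[
    [0.1,0,0,0,0,0,1],
    [0.2,0,0,0,0,0,1],
    [0.3,0,0,0,0,0,1],
    [0.3,0,0,0,0,0,1],
    [0.3,0,0,0,0,0,1],
    [0.3,0,0,0,0,0,1],
    [0.3,0,0,0,0,0,1],
    [0.3,0,0,0,0,0,1],
  ],
)

```text
clock: 39.6
position: [0.6, -0.1126, 0.1109]
ee_rot: [0.031, 1.0, 0.0, -0.003]
wrist_force: [-8.1, 0.4, -1.6]
gripper_width: -0.0
grip_force: 3.3
```

carry_out(
  targets=[
    [-0.5,0,0,0,0,0,1],
    [-1,0,0,0,0,0,1],
    [-2,0,0,0,0,0,1],
    [-4,0,0,0,0,0,1],
    [-7,0,2,0,0,0,1],
    [-10,0,5,0,0,0,1],
    [-13,0,8,0,0,0,1],
    [-16,0,10,0,0,0,1],
  ],
)

```text
clock: 40.27
position: [0.442, -0.1137, 0.2149]
ee_rot: [0.031, 1.0, -0.001, 0.003]
wrist_force: [0.7, -1.0, 1.6]
gripper_width: 0.0003
grip_force: 0.0
```

carry_out(
  targets=[
    [-2,0,1,0,0,0,1],
    [-4,0,3,0,0,0,1],
    [-6,0,4,0,0,0,1],
    [-6,0,4,0,0,0,1],
    [-6,0,4,0,0,0,1],
    [-6,0,4,0,0,0,1],
    [-6,0,4,0,0,0,1],
    [-6,0,4,0,0,0,1],
  ],
)

```text
clock: 40.93
position: [0.3817, -0.1129, 0.2506]
ee_rot: [0.031, 1.0, 0.0, -0.0]
wrist_force: [0.3, -0.1, 0.5]
gripper_width: -0.0001
grip_force: 0.0
```

```bash
python3 - <<'E'
from h import *
print(monitor.get_state()['position'],monitor.get_state()['wrist_force'])
s=cam('side');t=cam('top');save(s,'s14.png')
for cc,nm in ((s,'side'),(t,'top')):
    for a,r,k in blobs(cc,(0,150,80),(6,255,255),6,(290,120,420,260)): print(nm,np.round(r[0],1),a,rectw(cc,k,.088))
for a,r,k in blobs(t,(12,140,120),(22,255,255),20,(270,80,390,260)): print(rectw(t,k,.06))
E
```

```text
[ 0.38172156 -0.11285928  0.25060149] [ 0.31738071 -0.06439902  0.4595061 ]
side [389.3 199.9] 67.5 (array([681.5, -75.5], dtype=float32), 33.4, 56.2, 25.0)
side [363.1 198.4] 269.0 (array([642. , -14.1], dtype=float32), -1.9, 100.4, 57.7)
side [341.1 187.7] 138.5 (array([651.1,  67.4], dtype=float32), 28.1, 104.4, 48.0)
top [386.5 141. ] 55.5 (array([ 626.9, -119.4], dtype=float32), 89.6, 24.0, 21.6)
top [341.5 131.5] 237.0 (array([ 6.535e+02, -6.000e-01], dtype=float32), -0.8, 62.5, 29.2)
top [307.5 130.5] 72.5 (array([657.1,  89.7], dtype=float32), -0.6, 57.1, 29.3)
(array([566.7,  50.2], dtype=float32), 86.1, 214.0, 40.0)
```

View pics/s14.png

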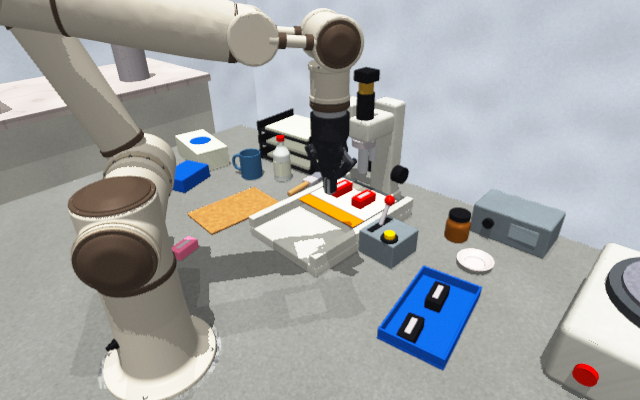

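The knob is at side (389,200) and top (386,141), the same as when it was first set, so it is in the last notch. The plate is home and all mounts are in place.

```bash
python3 -c "
from plant import bot
print(bot.hand_in())"
```

```text
the job is handed in; nothing more can be done
None
```

I handed the job in at about 41 s with every step done; no verdict came back. The final pictures show both red mounts upright on the field with the plate home, both black mounts flat in the tray, and the brake lever held in its last notch.

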